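Stack the sample trays for transfer

TASK

Build up the sample carrier on the square-based stand: first the tray with the quarter wafer, on it the tray with the whole round wafer, then the tray with the four square chips, and last the knobbed cap, each one fully seated in the one below. Keep the loaded trays level and set them and the cap down rather than dropping them; leave the empty tray where it is.

Things in the scene. Friction and masses are not known exactly. Their poses are not given: they have to be found in the camera images.
- stand: Fixed steel stand: square plate 90 x 90, 8 thick, a dark screw head in each corner; on it a round collar, outer diameter 60, inside 54, rim 20 above the table, hole 12 deep. The first tray's foot drops 5 into the collar, shoulder on the rim: its underside is then 15 above the table. Origin: centre of the plate's underside, on the collar's axis; z up.
- quarter_tray: Loose round aluminium tray with one dark quarter wafer (quarter disc, radius 34) fixed in it. Outer diameter 60, height 20, open top, wall 3, floor 9 above the underside. Lowest 5 mm: tapered foot, diameter 42 to 48; it drops into the 54 mm mouth of the piece below (3 mm play), the tray then lying 15 above it. Straight wall from 5 to 20 up. 60 to 130 g. Origin: centre of underside, z up.
- wafer_tray: Loose round aluminium tray with one dark whole round wafer (diameter 42) fixed in it. Outer diameter 60, height 20, open top, wall 3, floor 9 above the underside. Lowest 5 mm: tapered foot, diameter 42 to 48; it drops into the 54 mm mouth of the piece below (3 mm play), the tray then lying 15 above it. Straight wall from 5 to 20 up. 60 to 130 g. Origin: centre of underside, z up.
- chip_tray: Loose round aluminium tray with four dark square chips (12 x 12, 2 by 2) fixed in it. Outer diameter 60, height 20, open top, wall 3, floor 9 above the underside. Lowest 5 mm: tapered foot, diameter 42 to 48; it drops into the 54 mm mouth of the piece below (3 mm play), the tray then lying 15 above it. Straight wall from 5 to 20 up. 60 to 130 g. Origin: centre of underside, z up.
- empty_tray: Loose round aluminium tray with only white paper in it. Outer diameter 60, height 20, open top, wall 3, floor 9 above the underside. Lowest 5 mm: tapered foot, diameter 42 to 48; it drops into the 54 mm mouth of the piece below (3 mm play), the tray then lying 15 above it. Straight wall from 5 to 20 up. 60 to 130 g. Origin: centre of underside, z up. Not used.
- cap: Loose solid aluminium cap: the same tapered foot (lowest 5 mm, diameter 42 to 48), on it a flat disc of diameter 60 from 5 to 11 above the underside, and in the middle a round knob of diameter 22 from 11 to 33 above the underside. Seated, its underside is 15 above that of the tray below. Mass 80 to 170 g. Origin: centre of the underside; z up.
Things that resemble listed ones, but are neither listed nor needed, are in the scene too. Leave any red or yellow look-alike of the cap alone. What is shaped like the quarter_tray but red is not meant.

How it is judged:
By the outcome, as a careful person would: the job done as asked, in the order asked, and still so for the second after the job is handed in, with the robot touching nothing.
It also fails if it takes over 122 s, if anything falls off the work surface, if the arm or the gripper's body presses on something with over 40 N, if the wrist force passes 120 N, or if a joint passes its speed limit or range.

ROBOT

A 7-joint arm with a two-finger parallel gripper is mounted at the origin on the work surface. World frame = base frame: x ahead of the robot, y to its left, z up, the work surface at z = 0. Lengths are in m, angles in rad, forces in N, time in s.
With the tool pointing down it reaches from about 0.425 to 0.825 m from the base axis. Payload 3.6 kg.
Tool frame: the origin (TCP) lies where the fingers leave the gripper's body, on its centre line; the fingertips stand 73 mm ahead of it and the grasp point (between the pads) lies 54 mm ahead of it; z points along the fingers, y is the line along which they close (so a half turn about z gives the same grasp; the last joint's range is limited). The gripper opens to 85 mm and grips with 20 to 120 N. Pads are 22 mm wide; open, the fingers measure 114 mm over their backs; the gripper's body (76 mm by 85 mm) begins 54 mm behind the grasp point. The pads swing forward as they close: fully open they stand 13 mm farther back than shut.
Start: joints at [1.113, 0.615, -0.013, 1.423, 0.008, 1.103, -0.04], TCP at [0.272, -0.59, 0.304] pointing down, gripper open.
Joint ranges: [-3.12, 3.12], [-0.3, 2.06], [-1.34, 1.32], [0.26, 2.42], [-1.36, 4.5], [0.01, 1.98], [-2.84, 2.84]. Speed limits (rad/s): [2.79, 2.79, 3.14, 3.14, 3.14, 3.14, 3.14].

INTERFACE

Orientations are given as a unit quaternion [x, y, z, w].
In Python, from station import arm, snapshot, camera_info, ticket gives the robot as it stands. Calls block until the motion is done:
- arm.movep(position, orientation): joint-space move of the TCP to a pose.
- arm.line_to(position, velocity=0.15, ori=None): straight line of the TCP; ori=None keeps the orientation; velocity is the mean speed in m/s.
- arm.move_j(angles): joint-space move.
- arm.move_gripper(opening, effort=None): opening from 0.0 (shut) to 1.0 (fully open); effort is the grip in N (None keeps the last); returns when the fingers have stopped.
- arm.pause(seconds).
- arm.ik(position, orientation): joint angles nearest the present ones, or None.
- snapshot(name): name is "side" or "top"; returns the picture (480x640x3 uint8, blue, green, red); there is no depth.
- camera_info(name): a dict with "fx", "fy", "cx", "cy" (pixels), "dist_coeffs" ([k1, k2, p1, p2, k3] as OpenCV has them; the pictures are not rectified), "R" (3x3) and "t" (3): a world point X has camera coordinates R X + t. Camera axes: x right, y down, z forward; pixel columns grow to the right and rows downward; lengths in m; the calibration is good to about 2 mm. A picture is of the moment at which its call begins. camera_info takes no time and is no camera call.
A pose or a line that the arm cannot do raises arm.MotionError and nothing moves.
- ticket.finish_job(): hands the job in; it is judged then, once.
Readings, each from a call of its own:
- arm.read_time(): time.
- arm.read_joint_positions(): joint angles.
- arm.read_dq(): joint speeds.
- arm.read_effort(): joint torques, N m.
- arm.read_tool_pos(): TCP position.
- arm.read_eef_rot(): TCP orientation.
- arm.read_ft_force(): force on the tool from outside, world axes, zero at the start.
- arm.read_wrist_torque(): the same for the moment, N m.
- arm.read_opening(): opening from 0.0 (shut) to 1.0 (fully open).
- arm.read_finger_force(): force on a finger pad.
Only numpy, scipy, OpenCV 4.12 (cv2) and the standard library are available. Lean on these libraries where they do the work, as an engineer would, in place of code of your own. Each camera call takes 0.05 s, during which the arm holds its last target. There are 200 camera calls.

## Working session

There is one attempt and no reset: what is moved stays moved. The work goes in short steps, each a Python script; the robot and the scene stay as the last script left them, time stands still between calls to the robot, and variables do not carry over. Pictures are saved under pics/ and viewed, at most 14 in all, crops included, and the job is handed in when it is done.

```bash
ls; mkdir -p pics; python3 - <<'E'
from station import *
import cv2,numpy as np
for n in("top","side"):
    cv2.imwrite(f"pics/{n}0.png",snapshot(n)); c=camera_info(n); print(n,c); R=np.array(c["R"]);print("cam pos",-R.T@np.array(c["t"]))
print(arm.read_time(),arm.read_tool_pos(),arm.read_eef_rot())
E
```

```text
pics
top {'fx': 495.28090391101676, 'fy': 495.28090391101676, 'cx': 323.8289069053901, 'cy': 237.12549527627576, 'dist_coeffs': array([0.04210085, 0.        , 0.        , 0.        , 0.        ]), 'R': array([[ 0.02262207, -0.99973913, -0.00314943],
       [-0.99740285, -0.02235352, -0.06846813],
       [ 0.06837987,  0.00469014, -0.99764833]]), 't': array([0.03139933, 0.58830335, 1.0939041 ])}
cam pos [0.5112641  0.03941122 1.13171052]
side {'fx': 569.6052172213733, 'fy': 569.6052172213733, 'cx': 316.03723263426497, 'cy': 238.38494405053717, 'dist_coeffs': array([0.04969823, 0.        , 0.        , 0.        , 0.        ]), 'R': array([[-0.87651077, -0.4813648 ,  0.00409965],
       [-0.34428322,  0.62090297, -0.70423616],
       [ 0.33644901, -0.61868202, -0.70995396]]), 't': array([0.5402307 , 0.19742669, 0.80962561])}
cam pos [0.26909099 0.63836603 0.71161716]
0.1 [ 0.27184274 -0.58985842  0.3028386 ] [ 9.76772295e-01  2.14276720e-01 -2.60028530e-04 -1.14199020e-03]
```

View pics/top0.png

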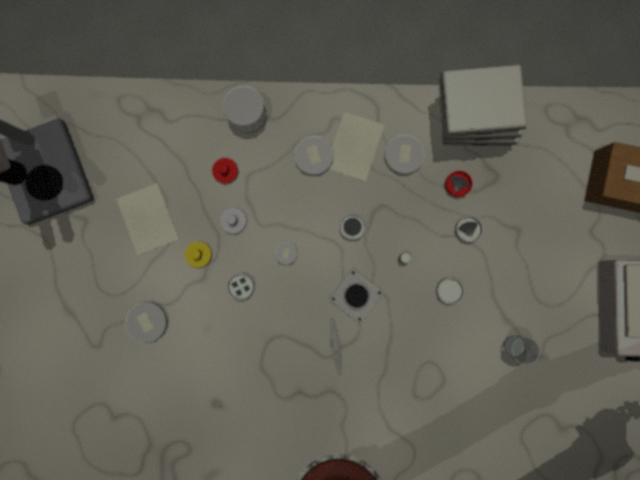

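View pics/side0.png

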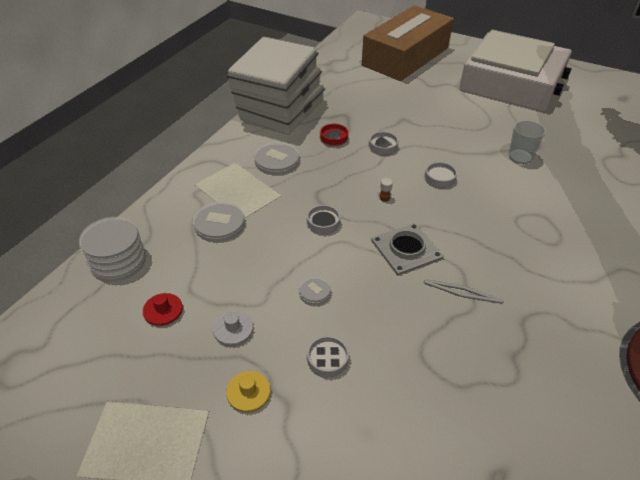

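The top view shows the stand at (357,295), quarter tray (468,230), wafer tray (352,227), chip tray (241,287), gray cap (233,221) and empty tray (449,291). The side view agrees: stand (408,245), quarter (384,143), wafer (324,219), chips (328,356) and cap (233,325). Next I'll zoom in.

```bash
cat > h.py <<'E'
from station import *
import cv2,numpy as np
def ray(n,px):
    c=camera_info(n);K=np.array([[c["fx"],0,c["cx"]],[0,c["fy"],c["cy"]],[0,0,1]])
    u=cv2.undistortPoints(np.array(px,float).reshape(-1,1,2),K,np.array(c["dist_coeffs"])).reshape(-1,2)
    R=np.array(c["R"]);d=np.c_[u,np.ones(len(u))]@R
    return -R.T@np.array(c["t"]),d
def plane(n,px,z):
    o,d=ray(n,px);return (o+d*((z-o[2])/d[:,2])[:,None])[:,:2]
def proj(n,X):
    c=camera_info(n);K=np.array([[c["fx"],0,c["cx"]],[0,c["fy"],c["cy"]],[0,0,1]])
    return cv2.projectPoints(np.array(X,float).reshape(-1,1,3),cv2.Rodrigues(np.array(c["R"]))[0],np.array(c["t"]),K,np.array(c["dist_coeffs"]))[0].reshape(-1,2)
E
python3 - <<'E'
from h import *
P={"stand":((357,295),(408,245),.02),"quarter":((468,230),(384,143),.02),"wafer":((352,227),(324,219),.02),"chip":((241,287),(328,356),.02),"cap":((233,221),(233,325),.02),"empty":((449,291),(440,175),.02)}
rows=[]
for n,i in(("top",0),("side",1)):
    im=cv2.imread(f"pics/{n}0.png");r=[]
    for k,v in P.items():
        x,y=v[i];s=22 if i==0 else 33
        r.append(cv2.resize(im[y-s:y+s,x-s:x+s],(264,264),interpolation=cv2.INTER_CUBIC)); print(k,n,plane(n,[v[i]],v[2]).round(4))
    rows+=[np.hstack(r[:3]),np.hstack(r[3:])]
cv2.imwrite("pics/crops.png",cv2.convertScaleAbs(cv2.resize(np.hstack([np.vstack(rows[:2]),np.vstack(rows[2:])]),(800,264)),alpha=1.4))
cv2.imwrite("pics/crops.png",cv2.convertScaleAbs(np.vstack(rows[:2]),alpha=1.5))
E
```

```text
stand top [[ 0.4598 -0.0322]]
quarter top [[ 0.6107 -0.2782]]
wafer top [[ 0.6117 -0.0183]]
chip top [[0.4718 0.2269]]
cap top [[0.6193 0.25  ]]
empty top [[ 0.4736 -0.2365]]
stand side [[ 0.4533 -0.0259]]
quarter side [[ 0.6076 -0.2729]]
wafer side [[ 0.6078 -0.0135]]
chip side [[0.469  0.2332]]
cap side [[0.6174 0.2538]]
empty side [[ 0.4713 -0.2298]]
```

View pics/crops.png

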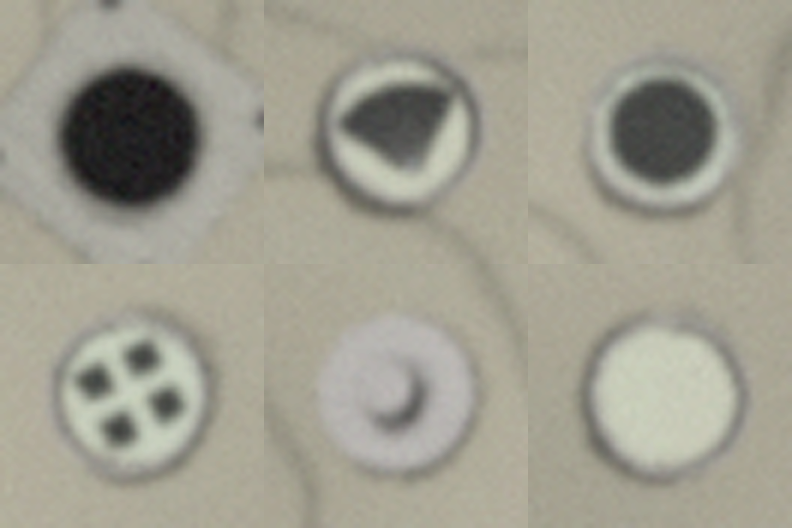

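The top crops are clear: the stand is a dark hole, the quarter, wafer and chip trays have white floors, and the gray cap has a knob. Next I'll get centroids from masks.

```bash
cat > det.py <<'E'
from h import *
P={"stand":((357,295),(408,245)),"quarter":((468,230),(384,143)),"wafer":((352,227),(324,219)),"chip":((241,287),(328,356)),"cap":((233,221),(233,325)),"empty":((449,291),(440,175))}
def hull_center(mask):
    cs,_=cv2.findContours(mask.astype(np.uint8),cv2.RETR_EXTERNAL,cv2.CHAIN_APPROX_NONE)
    cs=[c for c in cs if cv2.contourArea(c)>15*4]
    h=cv2.convexHull(np.vstack(cs));m=cv2.moments(h)
    return np.array([m["m10"]/m["m00"],m["m01"]/m["m00"]]),m["m00"],cv2.boundingRect(h)[2:]
def find(im,k,c,s,f=4):
    x,y=c;p=cv2.resize(im[y-s:y+s,x-s:x+s],None,fx=f,fy=f,interpolation=cv2.INTER_CUBIC).astype(int)
    yy,xx=np.mgrid[:p.shape[0],:p.shape[1]];near=np.hypot(xx-s*f,yy-s*f)<s*f*.8
    g=p.mean(2);med=np.median(im.mean(2)[y-s-15:y+s+15,x-s-15:x+s+15])
    if k in("stand","wafer","chip"): m=g<.6*med
    elif k=="cap": m=(p[...,0]-p[...,2])>-3   # gray-violet against beige
    else: m=g>1.18*med
    q,a,wh=hull_center(m&near); return (q+.5)/f-.5+[x-s,y-s],a/f/f,np.array(wh)/f
Z={"stand":.02,"quarter":.0145,"wafer":.0095,"chip":.0095,"cap":.010,"empty":.0145}
E
python3 - <<'E'
from det import *
for k,v in P.items():
    for n,i in(("top",0),("side",1)):
        im=cv2.imread(f"pics/{n}0.png")
        try:
            q,a,wh=find(im,k,v[i],(18,27)[i]); X=plane(n,[q],Z[k])[0]
            rg=np.linalg.norm(np.r_[X,Z[k]]-ray(n,[q])[0]); print(k,n,q.round(1),X.round(4),"size mm",(wh*rg/camera_info(n)["fx"]*1e3).round(1),"reach",np.hypot(*X).round(3))
        except Exception as e: print(k,n,e)
E
```

```text
stand top [356.2 295.6] [ 0.4585 -0.0304] size mm [52.9 52.9] reach 0.46
stand side [407.7 243.6] [ 0.455  -0.0288] size mm [61.  60.1] reach 0.456
quarter top [469.6 233.7] [ 0.603  -0.2834] size mm [45.3 29.4] reach 0.666
quarter side [390.3 140.3] [ 0.6026 -0.2952] size mm [19.7 16. ] reach 0.671
wafer top [352.  226.3] [ 0.6142 -0.0188] size mm [37.  37.6] reach 0.614
wafer side [323.3 220.3] [ 0.6125 -0.0198] size mm [58.7 50.7] reach 0.613
chip top [240.3 286.2] [0.4732 0.2304] size mm [36.2 36.2] reach 0.526
chip side [327.7 357.6] [0.4712 0.2296] size mm [60.3 58.4] reach 0.524
cap top [234.9 222. ] [0.6182 0.2476] size mm [15.6 17.4] reach 0.666
cap side need at least one array to concatenate
empty top [449.4 290.6] [ 0.4743 -0.2386] size mm [48.3 47.7] reach 0.531
empty side need at least one array to concatenate
```

```bash
python3 - <<'E'
from det import *
im=cv2.imread("pics/top0.png");f=4
for k,s in(("quarter",18),("cap",20),("empty",18)):
    x,y=P[k][0];p=cv2.resize(im[y-s:y+s,x-s:x+s],None,fx=f,fy=f,interpolation=cv2.INTER_CUBIC).astype(int)
    p=cv2.GaussianBlur(p.astype(np.float32),(0,0),2)
    bg=np.median(im[y-40:y+40,x-40:x+40].reshape(-1,3),0);g=p.mean(2)
    yy,xx=np.mgrid[:2*s*f,:2*s*f];near=np.hypot(xx-s*f,yy-s*f)<s*f*.8
    br=p[...,0]-p[...,2]
    for t in (.3,.5):
        if k=="cap":
            b0=bg[0]-bg[2];b1=np.median(br[60:100,40:60]);m=br>b0+t*(b1-b0)
        else: m=g>bg.mean()*(1+.2*t)
        q,a,wh=hull_center(m&near);q=(q+.5)/f-.5+[x-s,y-s]
        print(k,t,bg,q.round(2),plane("top",[q],Z[k])[0].round(4),(wh/np.array(f)*1.13/495*1e3).round(1))
im=cv2.imread("pics/side0.png")
E
```

```text
quarter 0.3 [ 98. 109. 112.] [468.11 229.39] [ 0.6126 -0.28  ] [47.9 50.8]
quarter 0.5 [ 98. 109. 112.] [468.18 229.47] [ 0.6124 -0.2801] [46.2 49.7]
cap 0.3 [101. 113. 115.] [232.82 220.41] [0.6216 0.2524] [65.1 66.2]
cap 0.5 [101. 113. 115.] [232.87 220.35] [0.6217 0.2523] [62.2 63.3]
empty 0.3 [ 99. 111. 113.] [449.23 290.66] [ 0.4742 -0.2383] [51.9 51.9]
empty 0.5 [ 99. 111. 113.] [449.25 290.64] [ 0.4742 -0.2384] [50.8 50.2]
```

```bash
python3 - <<'E'
from h import *
Q=[1,0,0,0]
for k,(x,y) in dict(s=(.458,-.03),q=(.6124,-.28),w=(.614,-.0188),c=(.473,.2304),cap=(.6216,.2524)).items():
    for z in (.075,.2): j=arm.ik([x,y,z],Q); print(k,z,None if j is None else np.round(j,2))
arm.move_gripper(.7,40)
arm.movep([.55,-.35,.12],Q); arm.line_to([.55,-.35,.088],.1)
f0=np.array(arm.read_ft_force());z=.088
while z>.056:
    z-=.002; arm.line_to([.55,-.35,z],.04)
    if abs(arm.read_ft_force()[2]-f0[2])>3: break
print(z,arm.read_tool_pos(),arm.read_ft_force(),f0,arm.read_opening(),arm.read_time())
arm.line_to([.55,-.35,.13],.2)
cv2.imwrite("pics/t1.png",snapshot("top"))
E
```

```text
s 0.075 [-0.02  0.72  0.05  2.16 -0.14  0.26 -1.42]
s 0.2 [ 0.01  0.48  0.01  2.08 -0.01  0.58 -1.54]
q 0.075 [ 0.35  0.91  0.08  1.54 -0.1   0.7  -1.09]
q 0.2 [ 0.35  0.75  0.08  1.47 -0.07  0.92 -1.12]
w 0.075 [-0.04  0.85  0.07  1.72 -0.09  0.58 -1.49]
w 0.2 [-0.02  0.67  0.03  1.65 -0.02  0.82 -1.56]
c 0.075 [-0.56  0.77  0.11  1.98 -0.19  0.4  -1.88]
c 0.2 [-0.42  0.56 -0.12  1.9   0.1   0.69 -2.16]
cap 0.075 [-0.47  0.91  0.09  1.55 -0.11  0.69 -1.9 ]
cap 0.2 [-0.38  0.75 -0.07  1.47  0.06  0.92 -2.04]
0.06599999999999998 [ 0.5500444  -0.35004753  0.0677338 ] [-2.19123414  1.09702335  8.28454459] [0.26768281 0.70935242 0.59474427] 0.6984984713456319 5.2167
```

```bash
cat > pp.py <<'E'
from h import *
Q=[1,0,0,0]
def pick(x,y,z,opening,effort=40,pre=.9):
    arm.move_gripper(pre); arm.movep([x,y,z+.06],Q); arm.line_to([x,y,z+.02],.15); arm.line_to([x,y,z],.05)
    f=arm.read_ft_force(); arm.move_gripper(max(0,opening-.15),effort)
    print("grip",round(arm.read_opening(),3),"pad",arm.read_finger_force(),"F",np.round(f,1),np.round(arm.read_ft_force(),1))
    arm.line_to([x,y,z+.02],.05); print("lift",np.round(arm.read_ft_force(),2),round(arm.read_opening(),3))
def carry(x,y,z,h=.05):
    p=arm.read_tool_pos(); c=max(z+h,.2); arm.line_to([p[0],p[1],c],.15); arm.line_to([x,y,c],.2); arm.line_to([x,y,z+.012],.12); arm.pause(.2)
def lower(x,y,z,lim=5):
    f0=arm.read_ft_force(); c=z+.012
    while c>z-.0025:
        c-=.001; arm.line_to([x,y,c],.02); f=np.array(arm.read_ft_force())-f0
        if abs(f[2])>lim or np.hypot(f[0],f[1])>8: break
    print("lowered: tcp",np.round(arm.read_tool_pos(),4),"target z",z,"F",np.round(f,1),"t",arm.read_time())
E
python3 - <<'E'
from pp import *
pick(.6124,-.2800,.0705,.706)
carry(.458,-.0302,.0855)
print(arm.read_tool_pos(),arm.read_time(),arm.read_opening())
cv2.imwrite("pics/a_top.png",snapshot("top"));s=snapshot("side");cv2.imwrite("pics/a_side.png",cv2.resize(s[130:330,300:520],None,fx=3,fy=3,interpolation=cv2.INTER_CUBIC)[:600])
E
```

```text
grip 0.689 pad 43.24404504150152 F [ 0.1 -0.8 -0.1] [-0.5  1.1  3. ]
lift [ 0.01  0.39 -0.38] 0.686
[ 0.45835025 -0.03019671  0.09814762] 12.0333 0.6894001212729147
```

View pics/a_side.png

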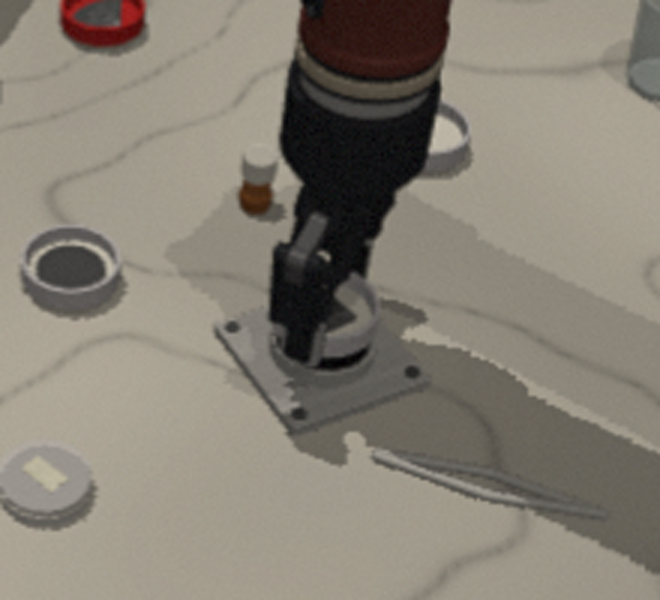

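The tray is held level over the collar (side crop, about (325,330)) and looks aligned, so I'll lower it.

```bash
python3 - <<'E'
from pp import *
lower(.458,-.0302,.0855)
E
```

```text
lowered: tcp [ 0.4582 -0.0302  0.0871] target z 0.0855 F [-0.4 -1.3  8.5] t 14.8833
```

```bash
python3 - <<'E'
from pp import *
arm.move_gripper(.9); p=arm.read_tool_pos(); arm.line_to([.458,-.0302,.16],.15)
arm.movep([.614,-.0188,.2],Q); print(arm.read_time())
a,b=snapshot("top"),snapshot("side")
f=lambda c:cv2.resize(c,(400,400),interpolation=cv2.INTER_CUBIC)
cv2.imwrite("pics/b.png",np.hstack([f(a[270:320,332:382]),f(b[205:285,368:448])]))
cv2.imwrite("pics/b_top_full.png",a)
E
```

```text
16.5417
```

View pics/b.png

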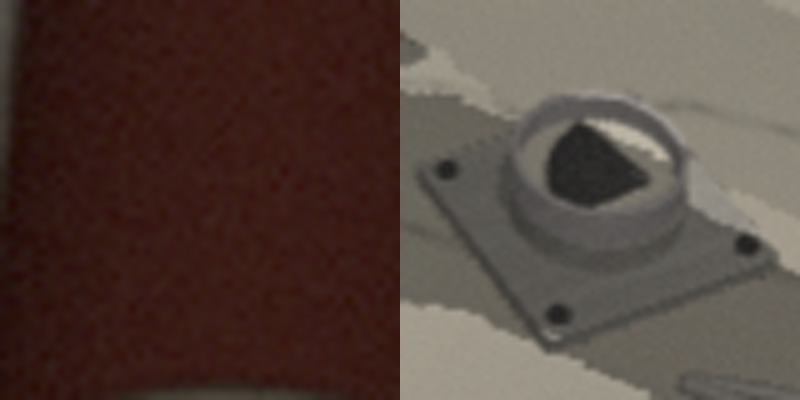

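The quarter tray sits level and seated on the collar in the side view. The wafer tray is next.

```bash
python3 - <<'E'
from pp import *
pick(.6138,-.0190,.0705,.706)
carry(.458,-.0302,.1005); lower(.458,-.0302,.1005)
arm.move_gripper(.9); arm.line_to([.458,-.0302,.17],.15)
arm.movep([.473,.2304,.15],Q); print(arm.read_time())
a,b=snapshot("top"),snapshot("side")
f=lambda c:cv2.resize(c,(400,400),interpolation=cv2.INTER_CUBIC)
cv2.imwrite("pics/c.png",np.hstack([f(a[270:320,332:382]),f(b[195:275,368:448])]))
cv2.imwrite("pics/c_top.png",a)
E
```

```text
grip 0.681 pad 43.202419630251825 F [ 0.2 -1.   0.6] [-0.4 -0.   2.8]
lift [ 0.19 -0.47 -1.17] 0.681
lowered: tcp [ 0.4581 -0.0302  0.1028] target z 0.1005 F [-0.6  0.1  5.8] t 24.4583
26.4083
```

View pics/c.png

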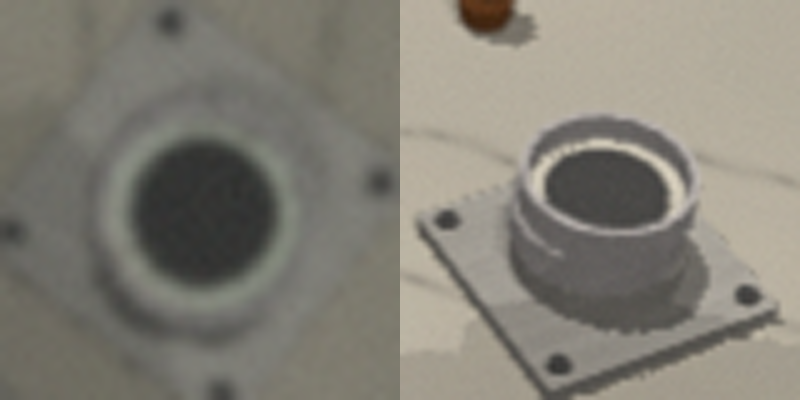

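```bash
cat > tri.py <<'E'
from det import *
def tri(p,q):
    (o1,d1),(o2,d2)=ray("top",[p]),ray("side",[q]);d1,d2=d1[0],d2[0]
    s=np.linalg.lstsq(np.c_[d1,-d2],o2-o1,rcond=None)[0];a,b=o1+s[0]*d1,o2+s[1]*d2
    return (a+b)/2,np.linalg.norm(a-b)
E
python3 - <<'E'
from tri import *
def dark(im,c,r=14,f=4,th=.6):
    x,y=c;p=cv2.resize(im[y-25:y+25,x-25:x+25],None,fx=f,fy=f,interpolation=cv2.INTER_CUBIC).mean(2)
    m=(p<th).astype(np.uint8);n,l,st,ce=cv2.connectedComponentsWithStats(m);i=l[100,100];
    return (ce[i]+.5)/f-.5+[x-25,y-25],st[i][2:]/f
a0,b0=cv2.imread("pics/top0.png"),cv2.imread("pics/side0.png");a,b=snapshot("top"),snapshot("side")
for n,A,B,ca,cb in(("wafer0",a0,b0,(352,227),(323,220)),("wafer now",a,b,(357,296),(410,232)),("stand0",a0,b0,(357,295),(408,245))):
    p,s=dark(A,ca,th=75);q,t=dark(B,cb,th=75);X,e=tri(p,q);print(n,p.round(1),s,q.round(1),t,X.round(4),e.round(4))
g=cv2.resize(b[215:270,385:435],(500,550),interpolation=cv2.INTER_CUBIC);cv2.imwrite("pics/d.png",g)
E
```

```text
wafer0 [352.  226.3] [ 17.   17.  901.5] [323.1 218.7] [ 22.25  13.5  945.5 ] [ 0.6132 -0.0189  0.0141] 0.0014
wafer now [357.  296.1] [ 17.5   17.75 944.75] [408.9 232.3] [  23.25   14.5  1016.75] [ 0.4577 -0.031   0.0437] 0.0016
stand0 [356.2 295.6] [  24.25   24.5  1829.25] [407.3 242.2] [  30.75   22.25 2066.25] [ 0.4576 -0.0307  0.0205] 0.0018
```

View pics/d.png

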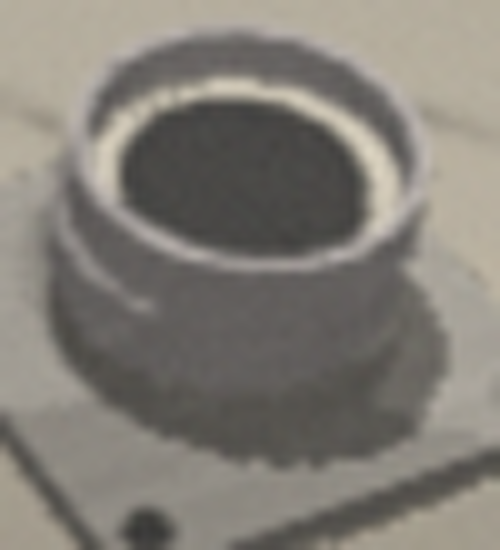

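The wafer tray rose 29.6 mm against an expected 30 and is centred at (0.4577, -0.031). That means it is seated; the lower tray only shows a small offset lip. The chip tray is next.

```bash
python3 - <<'E'
from pp import *
pick(.4730,.2304,.0705,.706)
carry(.458,-.0305,.1155); lower(.458,-.0305,.1155)
arm.move_gripper(.9); arm.line_to([.458,-.0305,.18],.15)
arm.movep([.6216,.2520,.2],Q); print(arm.read_time())
a,b=snapshot("top"),snapshot("side")
f=lambda c:cv2.resize(c,(400,400),interpolation=cv2.INTER_CUBIC)
cv2.imwrite("pics/e.png",np.hstack([f(a[270:320,332:382]),f(b[190:270,368:448])]))
cv2.imwrite("pics/e_top.png",a);cv2.imwrite("pics/e_side.png",b)
E
```

```text
grip 0.684 pad 42.90148230269551 F [ 0.3 -0.8  0.2] [-0.6 -0.4  4.9]
lift [-0.28  0.6  -0.95] 0.686
lowered: tcp [ 0.4582 -0.0305  0.1159] target z 0.1155 F [-1.9  1.1 14.2] t 35.4417
37.5917
```

View pics/e.png

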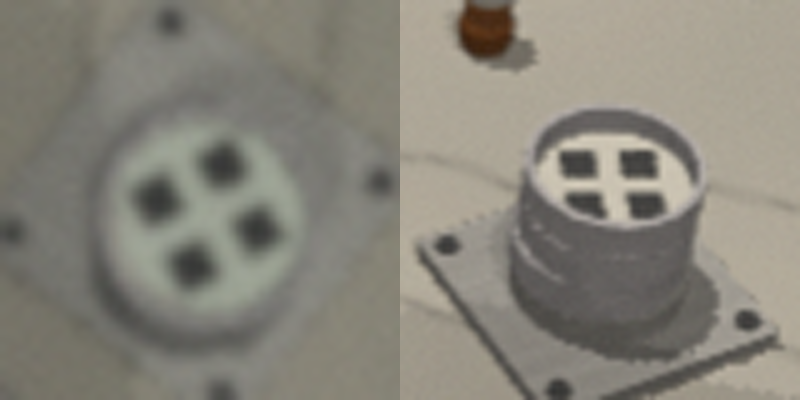

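The chip tray is seated level on the stack in both views (top centre about (358,297)). The cap is next, gripped by its knob.

```bash
python3 - <<'E'
from pp import *
c=plane("top",[(358.0,296.8)],.0545)[0]; print("chip centre",c)
x,y=.458,-.0305
pick(.6216,.2522,.0865,.24,40,.55)
carry(x,y,.1465); lower(x,y,.1465)
b=snapshot("side")
cv2.imwrite("pics/f.png",cv2.resize(b[180:270,363:453],(540,540),interpolation=cv2.INTER_CUBIC))
E
```

```text
chip centre [ 0.45758433 -0.03223858]
grip 0.241 pad 39.349395632743835 F [0.4 0.2 0.8] [-0.6 -0.3  1.2]
lift [-0.09  0.05 -0.8 ] 0.235
lowered: tcp [ 0.4582 -0.0306  0.1467] target z 0.1465 F [-2.6  0.3 13.5] t 46.7833
```

View pics/f.png

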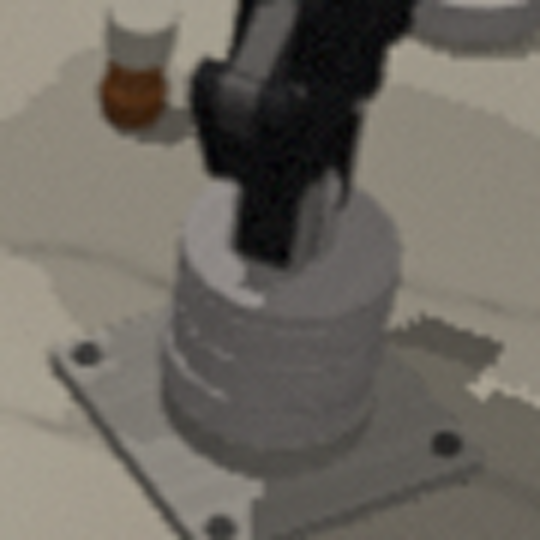

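The cap lies flush on the stack (side crop disc about (290,260)). I'll release, clear the arm and take a last look.

```bash
python3 - <<'E'
from pp import *
arm.move_gripper(.55); arm.line_to([.458,-.0305,.22],.15); arm.movep([.6,.25,.28],Q); arm.pause(.3)
a,b=snapshot("top"),snapshot("side");print(arm.read_time())
f=lambda c:cv2.resize(c,(400,400),interpolation=cv2.INTER_CUBIC)
cv2.imwrite("pics/g.png",np.hstack([f(a[270:320,332:382]),f(b[180:260,368:448])]))
E
```

```text
49.475
```

View pics/g.png

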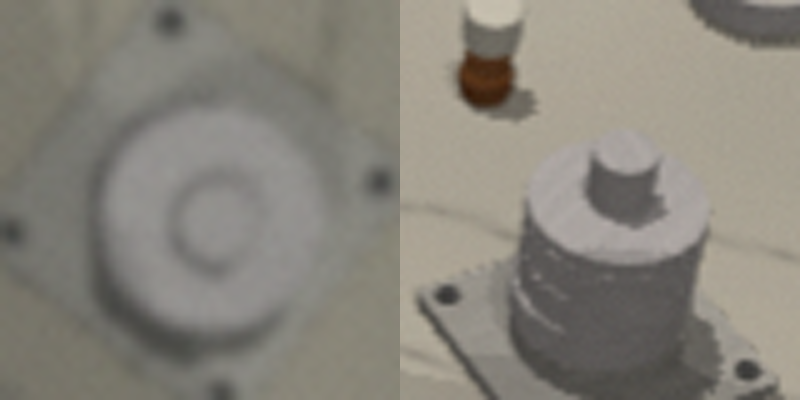

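The cap is level and centred (top crop about (213,220)), and the stack is closed.

```bash
python3 -c "
from station import ticket
print(ticket.finish_job())"
```

```text
the job is handed in; nothing more can be done
None
```

The carrier is built on the stand in the order asked (quarter, wafer, chips, cap), everything looks fully seated and level in the last pictures, and I handed it in at about 50 s of the 122 s limit; no verdict came back.

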